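Square a notebook and its scale rule on the copy board

ROBOT

A 7-joint arm with a two-finger parallel gripper is mounted at the origin on the work surface; the furniture and walls round the work are solid. World frame = base frame: x ahead of the robot, y to its left, z up, the work surface at z = 0. Lengths are in m, angles in rad, forces in N, time in s.
With the tool pointing down it reaches from about 0.35 to 0.9 m from the base axis. Payload 19.9 kg.
Tool frame: the origin (TCP) lies between the finger pads; the fingertips stand 19 mm ahead of it and the grasp point (between the pads) is the TCP; z points along the fingers, y is the direction in which the jaws open and shut (so a half turn about z gives the same grasp; the last joint's range is limited). The gripper opens to 94 mm and grips with 3 to 60 N. Pads are 16 mm wide; open, the fingers measure 119 mm over their backs; the gripper's body (75 mm by 177 mm) begins 78 mm behind the grasp point.
Start: joints at [-1.19, 0.417, -0.01, 1.614, 0.005, 1.111, -0.053], TCP at [0.256, 0.57, 0.224] pointing down, gripper open.
Joint ranges: [-2.81, 2.81], [-0.39, 2.02], [-1.27, 1.25], [0.06, 2.57], [-1.19, 4.33], [0.19, 2], [-2.82, 2.82]. Speed limits (rad/s): [1.89, 1.89, 2.39, 2.39, 3.01, 3.01, 3.01].

INTERFACE

Orientations are given as a 3x3 rotation matrix whose columns are the frame's x, y, z axes.
In Python, from rig import robot gives the robot as it stands. Calls block until the motion is done:
- robot.move_ptp(position, orientation): joint-space move of the TCP to a pose.
- robot.move_linear(position, velocity=0.15, frame=None, threshold=None): straight line of the TCP; frame=None keeps the orientation; velocity is the mean speed in m/s. With threshold (N) it stops when the force on the tool has changed by that much, and returns True; else False.
- robot.goto_joints(angles): joint-space move.
- robot.gripper_to(opening): finger opening in m; the grip force is fixed at half the most; returns when the fingers have stopped.
- robot.pause(seconds).
- robot.ik(position, orientation): joint angles nearest the present ones, or None.
- robot.get_state(): the state.
- robot.grab_frame(name): name is "side" or "top"; returns the picture (480x640x3 uint8, red, green, blue); there is no depth.
- robot.camera_info(name): a dict with "fx", "fy", "cx", "cy" (pixels), "rvec" (rotation vector, rad) and "tvec" (3), from world to camera coordinates, as OpenCV has them. Camera axes: x right, y down, z forward; pixel columns grow to the right and rows downward; lengths in m; the calibration is good to about 2 mm. A picture is of the moment at which its call begins. camera_info takes no time and is no camera call.
A pose or a line that the arm cannot do raises robot.PlanningError and nothing moves.
- robot.sign_off(): hands the job in, once; it reports no verdict.
The state is a dict: "time": time; "qpos": joint angles; "joint_vel": joint speeds; "effort": joint torques, N m; "ee_pos": TCP position; "tool_rot": TCP orientation; "force": force on the tool from outside, world axes, zero at the start; "moment": the same for the moment, N m; "opening": finger opening in m.
Only numpy, scipy, OpenCV 4.12 (cv2) and the standard library are available. Lean on these libraries where they do the work, as an engineer would, in place of code of your own. Each camera call takes 0.05 s, during which the arm holds its last target.

TASK

Get the notebook ready to be photographed on the copy board: push the small black notebook across the board into the corner of the two raised stops, so that its long side lies flush against the left stop and its far end flush against the far stop. Then push the scale rule across the board until it lies flush along the notebook's free long side, with the notebook still home in the corner. Slide both flat on the board and never pick them up, and leave the watch, the compass, the mug and the spectacle case where they are.

Things in the scene. Friction and masses are not known exactly. Their poses are not given: they have to be found in the camera images.
- copy_board: Fixed grey board, 250 (x) by 380 (y) mm, its smooth top 6 mm above the desk. Two dark wooden stops, 14 mm wide, rise 12 mm above that top: along the far edge (inner face at x = +111 mm) and along the left edge (inner face at y = +176 mm). Near and right edges are open. Origin: its underside's centre; x points away from the robot, y to the left, turned up to about 7 degrees with the board.
- stop_corner (a point): The inner corner where the faces of the two stops meet, on the board's top (6 mm above the desk); axes as the board's. Squared home, the notebook's centre lies 70 mm from it in -x and 45 mm in -y.
- notebook: Small black notebook, loose, 140 (its x) by 90 (its y) by 13 mm thick, 0.08 to 0.17 kg, lying flat on the board to the right of and nearer than the corner, turned up to about 17 degrees. Origin: centre of its underside; its +x end goes to the far stop and its +y long side to the left stop.
- rule: Flat pale wooden scale rule, loose, 25 (its x) by 208 (its y) by 9 mm thick, 0.03 to 0.07 kg, lying flat on the right part of the board, its length roughly along the board's x. Origin: centre of its underside; its +y points toward the robot. Laid along the notebook its centre line is 57.5 mm from the notebook's.
- watch: Loose pocket watch, 47 x 68 x 12 mm, lying on the desk just left of the board. Leave alone. Origin: middle of its underside.
- compass: Loose brass pocket compass, 60 x 73 x 16 mm, lying on the desk just left of the board. Leave alone. Origin: middle of its underside.
- mug: Loose green mug, 82 mm across, 118 mm with its handle, 94 mm high, on the desk to the left of the board. Leave alone. Origin: middle of its underside.
- case: Loose brown leather spectacle case, 58 x 155 x 34 mm, on the desk to the left of the board. Leave alone. Origin: middle of its underside.

How it is judged:
On the way, in this order (a step that is already met when the one before it is completed fails the run):
1. the notebook lies in the corner, flush against both stops (x of notebook in the frame of stop_corner above -0.076 m and y of notebook in the frame of stop_corner above -0.051 m and angle between the x axis of notebook and the x axis of copy_board, either way round below 0.05 rad), for 0.2 s.
2. the rule lies flush along the notebook's free long side, the notebook still in the corner (all of step 1 and y of rule in the frame of notebook between -0.0645 and -0.05 m and x of rule in the frame of notebook between -0.1 and 0.06 m and angle between the y axis of rule and the x axis of copy_board, either way round below 0.05 rad), for 0.2 s.
At the end, for the whole second after the job is handed in: The notebook lies flat in the corner, within 6 mm of both stops and within 0.05 rad of square; the rule lies flat beside its free long side, within about 7 mm of it and 0.05 rad of square, overlapping most of the side; both at rest (all of step 2 and height (world z) of each of notebook, rule below 0.01 m and angle between each of notebook, rule's own z axis and vertical below 0.05 rad and linear speed of each of notebook, rule below 0.005 m/s); the robot touches nothing.
It fails at once if the notebook or the rule is lifted or tipped off the board (height (world z) of any of notebook, rule above 0.014 m or angle between any of notebook, rule's own z axis and vertical above 0.2 rad).
It fails at once if the watch, the compass, the mug or the spectacle case is moved more than 15 mm (distance of any of watch, compass, mug, case from where it was at the start of the episode above 0.015 m).
It also fails if it takes over 61 s, if anything falls off the work surface, if the arm or the gripper's body presses on something with over 40 N, if the wrist force passes 120 N, or if a joint passes its speed limit or range.

## Working session

There is one attempt and no reset: what is moved stays moved. The work goes in short steps, each a Python script; the robot and the scene stay as the last script left them, time stands still between calls to the robot, and variables do not carry over. Pictures are saved under pics/ and viewed, and the job is handed in when it is done.

```bash
mkdir -p pics
python3 - <<'E'
from rig import robot
import cv2
for n in("top","side"):
    cv2.imwrite(f"pics/{n}0.png",robot.grab_frame(n)[:,:,::-1]); print(n,robot.camera_info(n))
s=robot.get_state();print(s["time"],s["ee_pos"],s["tool_rot"],s["opening"])
E
```

```text
top {'fx': 571.4590672708846, 'fy': 571.4590672708846, 'cx': 314.36051784054564, 'cy': 240.61275323702935, 'rvec': array([ 2.16795585, -2.19608741,  0.03997745]), 'tvec': array([0.23315842, 0.55556768, 1.02374647])}
side {'fx': 443.3157257423253, 'fy': 443.3157257423253, 'cx': 316.4996150479211, 'cy': 239.39248724223367, 'rvec': array([2.16475935e+00, 1.51128934e-03, 2.02909110e-02]), 'tvec': array([-0.55159865,  0.14609558,  0.72681906])}
0.1 [0.25632287 0.56967172 0.22392191] [[-9.11952808e-01  4.10294949e-01 -3.62471717e-04]
 [ 4.10295101e-01  9.11952258e-01 -1.00506815e-03]
 [-8.18174850e-05 -1.06529509e-03 -9.99999429e-01]] 0.09393999011200833
```

View pics/top0.png

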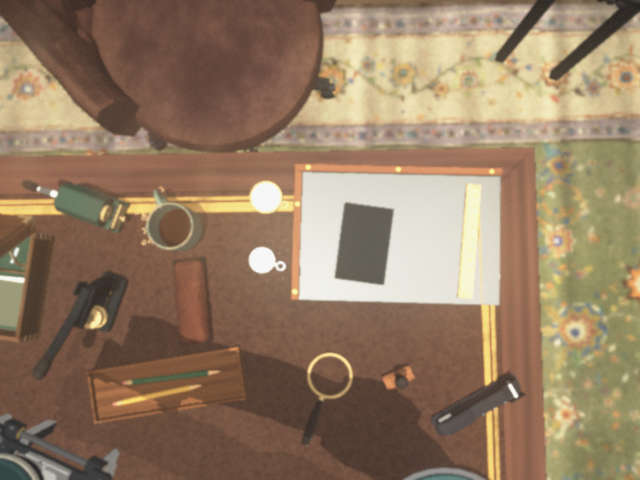

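View pics/side0.png

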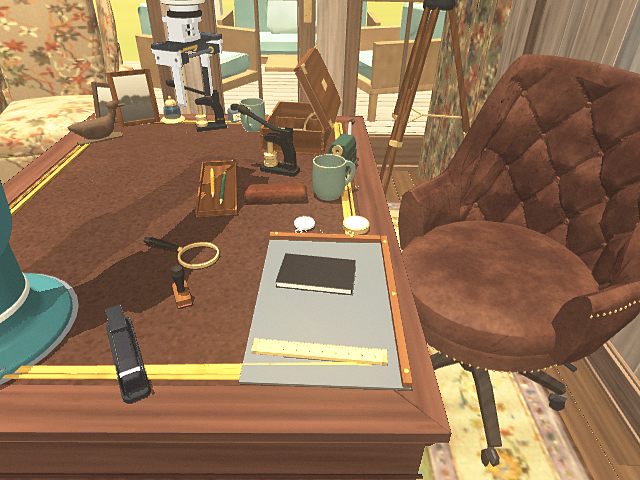

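The top view shows the board (cols 292–502, rows 165–305). The notebook is at about (364,243), and the rule at about (469,241), near the right edge. Next I'll get metric poses from segmentation.

```bash
cat > h.py <<'E'
from rig import robot
import numpy as np, cv2
def unproj(name,uv,z):
    c=robot.camera_info(name);R=cv2.Rodrigues(np.array(c["rvec"]))[0];t=np.array(c["tvec"])
    uv=np.atleast_2d(np.float64(uv));d=np.c_[(uv[:,0]-c["cx"])/c["fx"],(uv[:,1]-c["cy"])/c["fy"],np.ones(len(uv))]@R
    o=-R.T@t; return (o+d*((z-o[2])/d[:,2])[:,None])[:,:2]
def proj(name,P):
    c=robot.camera_info(name);K=np.array([[c["fx"],0,c["cx"]],[0,c["fy"],c["cy"]],[0,0,1]])
    return cv2.projectPoints(np.float64(P),np.array(c["rvec"]),np.array(c["tvec"]),K,None)[0][:,0]
def blob(mask,x0,x1,y0,y1):
    m=np.zeros(mask.shape,np.uint8);m[y0:y1,x0:x1]=mask[y0:y1,x0:x1]*255
    cs=cv2.findContours(m,cv2.RETR_EXTERNAL,cv2.CHAIN_APPROX_NONE)[0]
    return max(cs,key=cv2.contourArea)
def rect(c,z):
    P=unproj("top",c[:,0,:],z);(ctr,wh,a)=cv2.minAreaRect((P*1000).astype(np.float32))
    b=cv2.boxPoints((ctr,wh,a));e=b[1]-b[0];f=b[2]-b[1]
    e=e if np.linalg.norm(e)>np.linalg.norm(f) else f
    if e[0]<0:e=-e
    return np.array(ctr)/1000,np.array(wh),np.arctan2(e[1],e[0])
def measure(tag=None):
    im=robot.grab_frame("top").astype(int)
    if tag: cv2.imwrite(f"pics/{tag}.png",cv2.resize(im[150:320,270:530,::-1].astype(np.uint8),None,fx=3,fy=3,interpolation=cv2.INTER_CUBIC))
    g=im.max(2)
    nb=rect(blob(g<90,303,470,174,303),.019)
    sat=im.max(2)-im.min(2)
    ru=rect(blob((sat>40)&(im[:,:,0]>190),306,500,176,310),.015)
    return im,nb,ru
E
python3 - <<'E'
from h import *
im,nb,ru=measure("z0")
print(nb,ru)
g=((im.max(2)-im.min(2))<30)&(im.max(2)>130)
c=blob(g,285,515,160,320)
h=cv2.convexHull(c);print(cv2.approxPolyDP(h,5,True)[:,0].tolist())
q=rect(h,.006);print(q)
E
```

```text
Traceback (most recent call last):
  File "h.py", line 24, in measure
    nb=rect(blob(g<90,303,470,174,303),.019)
            ~~~~^^^^^^^^^^^^^^^^^^^^^^
  File "h.py", line 13, in blob
    return max(cs,key=cv2.contourArea)
ValueError: max() iterable argument is empty
```

View pics/z0.png

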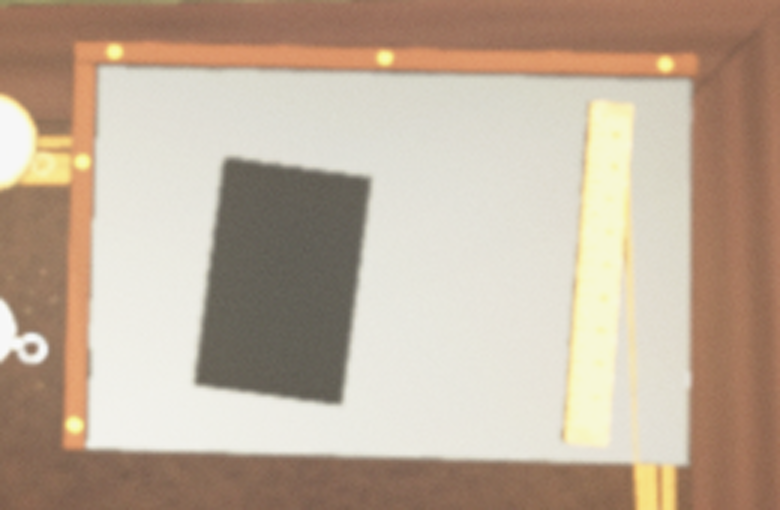

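Crop (3x): the notebook is dark, with crop corners at about (225,158), (370,178), (342,404) and (196,384). The rule spans crop (590,100)–(610,445), with a thin yellow line beside it. My notebook threshold was too low, so I'm raising it.

```bash
sed -i 's/g<90/g<150/; s/303,470,174,303/301,470,172,303/' h.py
python3 - <<'E'
from h import *
im,nb,ru=measure("z1")
print(nb,ru, im[240,364],im[240,469],im[240,430],im[168,350],im[240,296])
g=((im.max(2)-im.min(2))<30)&(im.max(2)>150)
c=blob(g,285,515,160,320)
h=cv2.convexHull(c);print(cv2.approxPolyDP(h,5,True)[:,0].tolist())
q=rect(h,.006);print(q)
# manual check: crop corners -> px
man=np.array([[225,158],[370,178],[342,404],[196,384]])/3+[270,150]
print(unproj("top",man,.019),)
man=np.array([[590,100],[634,103],[610,445],[564,443]])/3+[270,150]
print(unproj("top",man,.015))
man=np.array([[98,66],[692,78],[688,464],[86,449]])/3+[270,150]
print(unproj("top",man,.006))
E
```

```text
(array([0.55297504, 0.13642728]), array([ 89.1812973 , 138.38833618]), np.float32(-0.14799742)) (array([ 0.55602826, -0.0522486 ]), array([ 28.46627045, 209.46681213]), np.float32(-0.13797334)) [104 100  90] [247 247 212] [231 228 219] [221 151 108] [219 155 112]
[[303, 172], [499, 177], [499, 303], [299, 299]]
(array([0.56254724, 0.06938708]), array([365.28747559, 237.38705444]), np.float32(1.5326021))
[[0.62719558 0.16910849]
 [0.61366312 0.08127252]
 [0.47692998 0.10088347]
 [0.4900363  0.18874032]]
[[ 0.65993846 -0.05397755]
 [ 0.6576793  -0.08059819]
 [ 0.4502905  -0.06020887]
 [ 0.45180516 -0.03265283]]
[[ 0.68729632  0.24640538]
 [ 0.67397849 -0.11895154]
 [ 0.4378561  -0.10925119]
 [ 0.45106076  0.25637757]]
```

Board yaw is about -0.038 and the corner about (0.6875, 0.2468). The notebook is at (0.553, 0.136) with yaw -0.148, and the rule at (0.555, -0.057) with yaw about -0.10. I'll push with the gripper open so both fingers make contact, which squares each object as it moves.

```bash
cat >> h.py <<'E'
C=np.array([.6875,.2468]);YAW=-.038
RB=np.array([[np.cos(YAW),-np.sin(YAW)],[np.sin(YAW),np.cos(YAW)]])
def W(bx,by,z): return np.r_[C+RB@[bx,by],z]      # corner frame -> world
def B(p): return RB.T@(np.array(p)[:2]-C)
def ori(ang):  # tool y axis at board angle ang, z down
    a=ang+YAW;y=np.array([np.cos(a),np.sin(a),0]);z=np.array([0,0,-1.]);return np.c_[np.cross(y,z),y,z]
def rep(s=""):
    st=robot.get_state();print(s,"t%.1f"%st["time"],"board",np.r_[B(st["ee_pos"]),st["ee_pos"][2]].round(4),"F",np.array(st["force"]).round(1),"op %.3f"%st["opening"],flush=True)
E
python3 - <<'E'
from h import *
print("nb",B([.552,.1355]),"rule",B([.555,-.057]))
for a in(np.pi/2,-np.pi/2,0,np.pi):
    for p in((-.135,-.19,.1),(-.07,-.09,.028),(-.23,-.05,.1),(-.15,-.05,.028),(-.12,-.35,.1),(-.12,-.1,.028)):
        q=robot.ik(W(*p),ori(a));print(round(a,2),p,None if q is None else np.round(q,2))
E
```

```text
nb [-0.1311738  -0.11636741] rule [-0.12086272 -0.30861447]
1.57 (-0.135, -0.19, 0.1) [-0.37  0.45  0.25  1.92 -0.15  0.8   1.49]
1.57 (-0.07, -0.09, 0.028) [-0.39  0.67  0.12  1.72 -0.11  0.76  1.32]
1.57 (-0.23, -0.05, 0.1) [-0.58  0.36  0.11  2.03 -0.06  0.75  1.1 ]
1.57 (-0.15, -0.05, 0.028) [-0.48  0.58  0.09  1.88 -0.08  0.68  1.18]
1.57 (-0.12, -0.35, 0.1) [-0.26  0.5   0.49  1.89 -0.31  0.83  1.92]
1.57 (-0.12, -0.1, 0.028) [-0.42  0.6   0.13  1.85 -0.12  0.69  1.31]
-1.57 (-0.135, -0.19, 0.1) [-0.67  0.51  0.64  1.93 -0.41  0.83 -1.42]
-1.57 (-0.07, -0.09, 0.028) [-0.7   0.74  0.55  1.73 -0.51  0.82 -1.51]
-1.57 (-0.23, -0.05, 0.1) [-0.98  0.42  0.6   2.04 -0.33  0.77 -1.79]
-1.57 (-0.15, -0.05, 0.028) [-0.81  0.65  0.52  1.89 -0.47  0.73 -1.63]
-1.57 (-0.12, -0.35, 0.1) [-0.48  0.59  0.79  1.89 -0.54  0.88 -1.03]
-1.57 (-0.12, -0.1, 0.028) [-0.71  0.66  0.53  1.86 -0.48  0.74 -1.53]
0 (-0.135, -0.19, 0.1) [-0.59  0.49  0.52  1.92 -0.33  0.82  0.08]
0 (-0.07, -0.09, 0.028) [-0.61  0.71  0.42  1.73 -0.39  0.79 -0.04]
0 (-0.23, -0.05, 0.1) [-0.82  0.39  0.39  2.04 -0.21  0.76 -0.33]
0 (-0.15, -0.05, 0.028) [-0.7   0.61  0.37  1.89 -0.33  0.7  -0.18]
0 (-0.12, -0.35, 0.1) [-0.36  0.53  0.62  1.89 -0.4   0.85  0.43]
0 (-0.12, -0.1, 0.028) [-0.64  0.64  0.43  1.86 -0.39  0.72 -0.03]
3.14 (-0.135, -0.19, 0.1) [ 0.64  0.71 -1.09  1.88  0.74  1.02  2.33]
3.14 (-0.07, -0.09, 0.028) [-0.15  0.68 -0.21  1.71  0.19  0.78  2.65]
3.14 (-0.23, -0.05, 0.1) [-0.34  0.37 -0.18  2.02  0.09  0.76  2.54]
3.14 (-0.15, -0.05, 0.028) [-0.24  0.59 -0.22  1.87  0.19  0.7   2.53]
3.14 (-0.12, -0.35, 0.1) [-0.65  0.74  1.08  1.9  -0.79  1.   -2.39]
3.14 (-0.12, -0.1, 0.028) [-0.16  0.61 -0.2   1.84  0.17  0.71  2.65]
```

Run:
```python
from h import *
o=ori(0)
robot.move_ptp(W(-.131,-.205,.12),o);rep("above")
robot.move_linear(W(-.131,-.205,.028),.12);rep("down")
robot.move_linear(W(-.131,-.115,.028),.06);rep("pushed")
hit=robot.move_linear(W(-.131,-.090,.028),.025,threshold=6);rep(f"hit{hit}")
im,nb,ru=measure("p1");print(nb,B(nb[0]))
```

```text
above t2.4 board [-0.131  -0.2038  0.12  ] F [-0.3  0.4 -0.4] op 0.094
down t3.3 board [-0.1306 -0.205   0.0286] F [-0.5  0.7  0.9] op 0.094
pushed t4.9 board [-0.1311 -0.1151  0.028 ] F [-0.1 -0.4 -0.6] op 0.094
hitTrue t5.6 board [-0.1313 -0.0978  0.0277] F [0.2 0.4 0.9] op 0.094
(array([0.55648535, 0.14110071]), array([218.50088501, 220.72389221]), np.float32(-0.010941251)) [-0.12690446 -0.11060034]
```

View pics/p1.png

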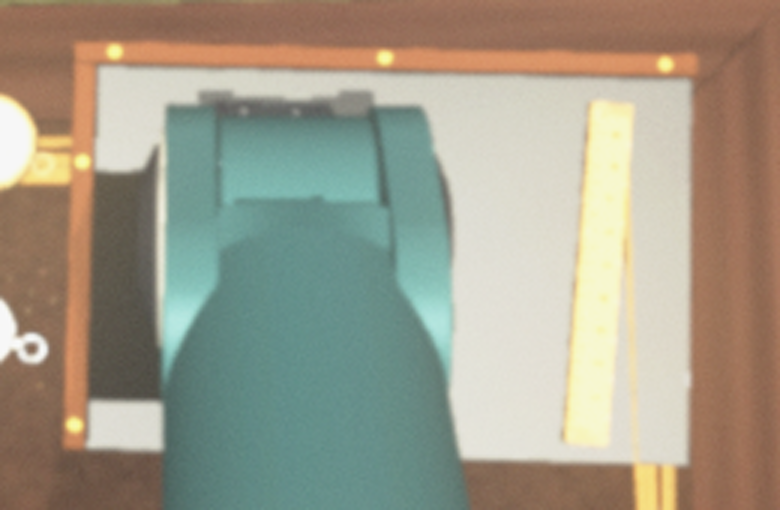

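The notebook's left side is at the left stop (crop cols ~92; near edge at row ~400). Contact came at y = -0.098, as predicted. Next is the push towards the far stop.

Run:
```python
from h import *
robot.move_linear(W(-.131,-.125,.028),.15)
robot.move_linear(W(-.15,-.125,.09),.15)
o=ori(np.pi/2)
robot.move_ptp(W(-.24,-.046,.09),o)
robot.gripper_to(.046);rep("above")
robot.move_linear(W(-.24,-.046,.028),.12);rep("down")
robot.move_linear(W(-.165,-.046,.028),.05);rep("pushed")
hit=robot.move_linear(W(-.140,-.046,.028),.025,threshold=6);rep(f"hit{hit}")
robot.move_linear(W(-.18,-.046,.028),.15)
robot.move_linear(W(-.22,-.046,.09),.15)
robot.gripper_to(.094)
# clear to rule's right side, high
robot.move_ptp(W(-.125,-.37,.12),ori(0));rep("clear")
im,nb,ru=measure("p2");print(nb,B(nb[0]),nb[2]-YAW)
```

```text
above t8.6 board [-0.24  -0.046  0.09 ] F [0.3 0.5 0.2] op 0.046
down t9.2 board [-0.2398 -0.046   0.0284] F [-0.3  0.2 -0.8] op 0.046
pushed t10.9 board [-0.165  -0.0459  0.0281] F [ 0.  -0.4  1.2] op 0.046
hitTrue t11.5 board [-0.1499 -0.046   0.0276] F [-0.  -0.6  0.3] op 0.046
clear t14.7 board [-0.125  -0.3685  0.1197] F [0.7 0.3 0.2] op 0.094
(array([0.61544647, 0.20495796]), array([ 89.56765747, 137.70236206]), np.float32(-0.016078105)) [-0.0704119  -0.04454921] 0.021921894
```

View pics/p2.png

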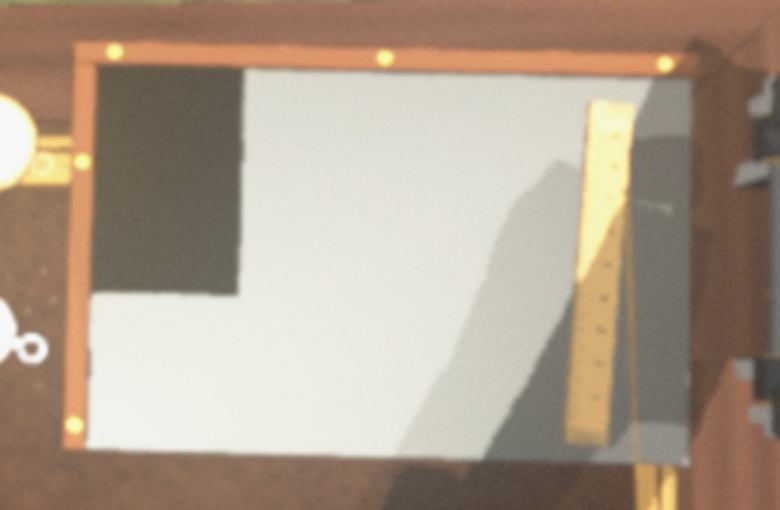

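The notebook is home: centre at (-0.070, -0.045) from the corner, and its edges run parallel to the stops in the crop (right edge at cols 245→238, near edge at row ~293). Now the rule.

Run:
```python
from h import *
robot.move_linear(W(-.121,-.362,.12),.15)
robot.move_linear(W(-.121,-.362,.0275),.12);rep("down")
robot.move_linear(W(-.121,-.142,.0275),.06);rep("pushed")
hit=robot.move_linear(W(-.121,-.115,.0275),.02,threshold=5);rep(f"hit{hit}")
robot.move_linear(W(-.121,-.16,.0275),.12)
robot.move_linear(W(-.121,-.20,.10),.15)
robot.move_ptp(W(-.13,-.37,.15),ori(0));rep("clear")
im,nb,ru=measure("p3")
cv2.imwrite("pics/s3.png",robot.grab_frame("side")[:,:,::-1])
print(ru,B(ru[0]),nb)
```

```text
down t15.9 board [-0.1206 -0.3622  0.0281] F [ 0.1  0.1 -0.1] op 0.094
pushed t19.7 board [-0.121  -0.1421  0.0275] F [-0.1 -0.7  0.2] op 0.094
hitTrue t20.6 board [-0.1212 -0.1232  0.0272] F [ 0.2 -1.5  0.7] op 0.094
clear t22.6 board [-0.1301 -0.3695  0.1494] F [ 0.7  0.7 -0.1] op 0.094
(array([0.57903052, 0.14961972]), array([ 27.03808975, 176.15707397]), np.float32(-0.046832304)) [-0.10469921 -0.10123097] (array([0.61604083, 0.20530965]), array([ 88.33719635, 137.83848572]), np.float32(-0.034662385))
```

View pics/p3.png

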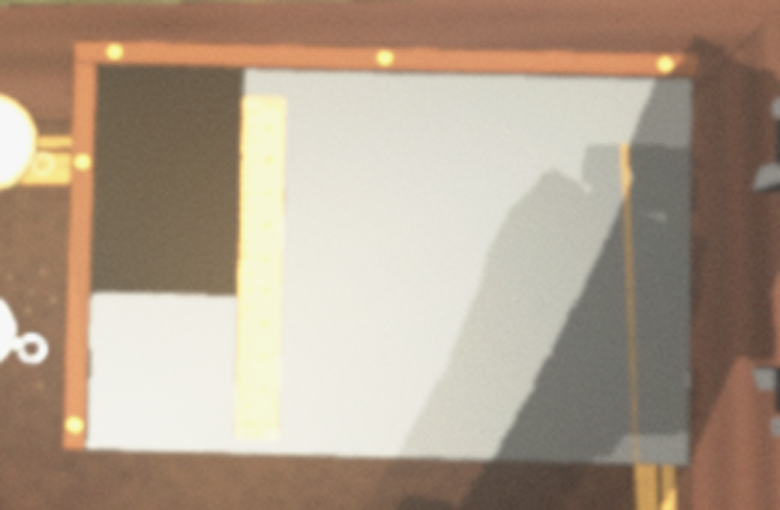

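View pics/s3.png

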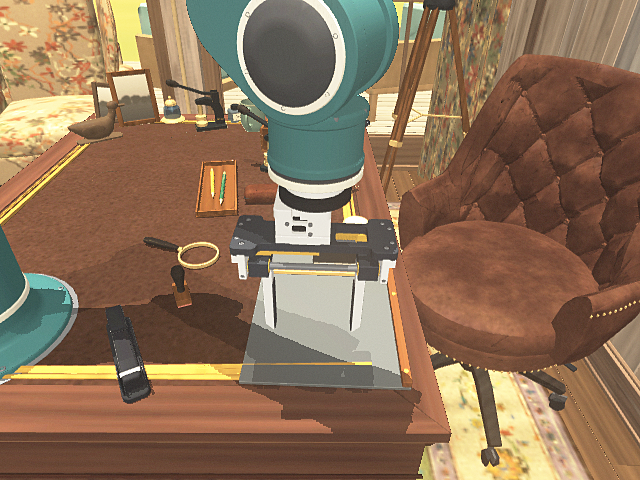

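The rule (crop cols 242–286 at the top, 235–280 at the bottom) sits against the notebook's free side with no visible gap, and its yaw is within about 0.01–0.02 rad of the board's. In the side view the arm is clear of both but hides them. I'm handing in.

Run:
```python
from h import *
robot.pause(.5)
print(robot.sign_off());rep()
```

```text
the job is handed in; nothing more can be done
None
the job is handed in; nothing more can be done
```

I pushed the notebook against the left stop and then the far stop, then pushed the rule flush along its free side. I handed in at about 23 s; the rig reports no verdict.

- **Notebook:** in the top view its centre was about (-70, -45) mm from the corner, which is the home position. After the rule push its yaw was within about 0.01 rad of the board's.
- **Rule:** the push stopped on contact exactly where a flush rule should stop it. The picture shows no gap, its yaw is within about 0.01–0.02 rad of square, and it sits about 50 mm nearer the robot than the notebook's centre (limits -100 to +60 mm).
- **Weak checks:**
  - My automatic rule outline saw only 176 of its 208 mm, so I took the rule's position from the contact point and the picture.
  - One notebook yaw reading, taken before the rule push, was 0.02 rad off because the outline was clipped.
  - The arm hid the notebook and rule in the last side view, so I had no second camera check.
- **Other objects:** the tool stayed away from the watch, compass, mug and spectacle case. I did not measure their positions afterwards.

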